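# Click the tablet dispenser round to today's compartment

## Task

On the bathroom counter stands a round tablet dispenser with a click wheel. With a fingertip, push the wheel's edge lobes clockwise (seen from above), gently and without gripping, click by click, until the compartment with the blue lid stands exactly at the orange spout; do not let it click on past the spout. Leave the soap pump, tumbler and soap bar standing where they are.

Things in the scene. Friction and masses are not known exactly. Their poses are not given: they have to be found in the camera images.
- dispenser: The dispenser's fixed white round housing, 120 mm in diameter and 34 mm high, stuck to the counter. Origin: centre of its underside, on the wheel's vertical axis. Its -x axis points to the orange spout, a low open chute 24 mm high and 36 mm wide that reaches 113 mm out from the axis.
- wheel (a joint): Turn of the grey wheel about its vertical axis, rad; grows clockwise seen from above. 0 = blue lid at the spout, negative = still to go; one click = 0.785, eight a turn; starts two to four clicks short. Push a lobe (up to about 4 N) some 40 degrees: it clicks and runs on to rest, within 0.1 rad. Let go sooner, or up to 30 degrees past a rest, it springs back to that rest. A ratchet: it cannot turn back.
- hub (a point): Centre of the wheel's top, on its axis, 54 mm above the counter (lids and flat hub cap rise 5 mm more). The wheel is a grey disc 124 mm in diameter and 18 mm thick with eight edge lobes, 45 degrees apart.
- lobe (a point): Centre of the lobe next clockwise (seen from above) of the blue lid, 75 mm from the axis, 46 mm above the counter. All lobes: 38 to 54 mm above the counter, out to 92 mm from the axis, 12 mm wide, about 50 mm free between them, nothing below them but the spout. A lobe stands half-way between lids: at rest, 22.5 degrees either side of the spout and every 45 degrees on.
- blue_lid (a point): Centre of the top of the round blue lid (29 mm in diameter; the other seven lids are white), 43 mm from the wheel's axis, turning with the wheel, 57.5 mm above the counter.
- spout (a point): Point on the middle of the orange spout, 100 mm from the wheel's axis, 24 mm above the counter; fixed.
- soap_pump: Loose square light-wood soap pump, 66 x 66 mm, 157 mm high with its steel head; origin at the centre of its underside. To be left alone.
- tumbler: Loose blue ceramic tumbler, 72 mm in diameter, 95 mm high; origin at the centre of its underside. To be left alone.
- soap_bar: Loose pale green bar of soap, 55 x 85 x 26 mm; origin at the centre of its underside. To be left alone.

How it is judged (in metres and radians):
At the end, for the whole second after the job is handed in: The wheel rests at the click where the blue lid is at the spout (within 0.17 rad), is still, and the soap pump, tumbler and soap bar stand upright within 20 mm of where they were (value of joint wheel between -0.17 and 0.17 rad and velocity of joint wheel between -0.1 and 0.1 rad/s and distance of each of soap_pump, tumbler, soap_bar from where it was at the start of the episode below 0.02 m and angle between each of soap_pump, tumbler, soap_bar's own z axis and vertical below 0.15 rad); the robot touches nothing.
It fails at once if the wheel is pushed on past the spout towards the next click (more than 0.55 rad past) (value of joint wheel above 0.55 rad).
It fails at once if the wheel is gripped or forced: more than 25 N on it (contact force between any of the fingers, the arm and wheel above 25 N).
It fails at once if the soap pump, tumbler or soap bar is shoved more than 20 mm, lifted or tipped (distance of any of soap_pump, tumbler, soap_bar from where it was at the start of the episode above 0.02 m or height (world z) of any of soap_pump, tumbler, soap_bar above 0.012 m or angle between any of soap_pump, tumbler, soap_bar's own z axis and vertical above 0.35 rad).
It also fails if it takes over 72 s, if anything falls off the work surface, if the arm or the gripper's body presses on something with over 40 N, if the wrist force passes 120 N, or if a joint passes its speed limit or range.

## Robot

A 6-joint arm with a two-finger parallel gripper is mounted at the origin on the work surface. World frame = base frame: x ahead of the robot, y to its left, z up, the work surface at z = 0. Lengths are in m, angles in degrees, forces in N, time in s.
With the tool pointing down it reaches from about 0.4 to 0.825 m from the base axis. Payload 7 kg.
Tool frame: the origin (TCP) lies at the very end of the fingers, on their centre line; the grasp point (between the pads) lies 19 mm behind it (ctrl.tcp_to_grasp is the distance from the TCP to the grasp point, in m); z points along the fingers, x is the direction in which the jaws open and shut, and the axes are right-handed (so a half turn about z gives the same grasp; the last joint's range is limited). The gripper opens to 88 mm and grips with 3 to 60 N. Pads are 19 mm wide; open, the fingers measure 130 mm over their backs; the gripper's body (78 mm by 193 mm) begins 47 mm behind the grasp point.
Start: joints at [92.768, 20.546, 0.682, 0, -70.136, -16.507], TCP at [0.16, 0.656, 0.189] pointing down, gripper open.
Joint ranges: [-176.03, 176.03], [-82.01, 121.73], [-58.28, 71.71], [-173.87, 95.51], [-174.79, -0.11], [-173.66, 173.66]. Speed limits (degrees/s): [136.94, 136.94, 172.46, 180, 180, 180].

## Interface

Orientations are given as [roll, pitch, yaw] about the fixed x, y, z axes, in that order (R = Rz(yaw) Ry(pitch) Rx(roll)).
In Python, from plant import sensors, vision, ticket, ctrl gives the robot as it stands. The module is installed in compiled form; this text tells all that it offers.
- The arm moves only by the tool drive_tool, never from a script. Its argument "moves" is a list of rows, each a list of 6 numbers: the shift along the tool's x, y, z in units of 0.15 m (1.0 is 0.15 m), then the turn, a rotation vector about the tool's x, y, z in units of 60 degrees (1.0 is 60 degrees). In form: [[dx, dy, dz, rx, ry, rz], ...]. A call has 1 to 8 rows; each row is the pose to reach, as a shift and turn from the pose measured when the call began, along the tool's axes at that moment; what a row does not reach only later rows make up. A row lasts 1/10 s, in which the tool goes at most 50 mm and 8.59 degrees, less where a joint would pass 70% of its speed; a pose out of reach is approached as far as the arm can. A call with a number of a shift or a turn outside -1 to 1 is refused whole. A call with a gripper value outside its range is refused whole. "fingers" is the opening, from -1 (shut) to 1 (fully open), set as the call begins (left out, the last holds). The fingers move at their own pace and stop on an object; the grip force is fixed at half the most. Time passes only in rows, so rows that repeat a pose let the fingers close. It gives the time, the measured TCP pose, the force and the opening at its end, in the units of the state.
- sensors.get_obs(): the state, without advancing time (a new reading comes with each control period).
- vision.snapshot(name): name is "scene" or "top" or "wrist"; returns a dict with "pixels" (480x640x3 uint8, red, green, blue), "fx", "fy", "cx", "cy" (pixels), "k1" (the pictures are not rectified: a ray, as slopes to the right and down, at radius r is drawn at 1 + k1 r^2 times it, then the intrinsics apply), "R" (3x3) and "t" (3): a world point X has camera coordinates R X + t. Camera axes: x right, y down, z forward; pixel columns grow to the right and rows downward; lengths in m; the calibration is good to about 2 mm. A picture is of the moment at which its call begins. There is no depth.
- ticket.close_job(): hands the job in, once; it reports no verdict.
The state is a dict: "clock": time; "joint_pos": joint angles; "qvel": joint speeds; "tau": joint torques, N m; "tool_pos": TCP position; "orientation": TCP orientation; "force": force on the tool from outside, world axes, zero at the start; "moment": the same for the moment, N m; "opening": finger opening in m.
Only numpy, scipy, OpenCV 4.12 (cv2) and the standard library are available. Lean on these libraries where they do the work, as an engineer would, in place of code of your own. Each camera call takes 0.05 s, during which the arm holds its last target.

## Working session

There is one attempt and no reset: what is moved stays moved. The work goes in short steps, Python scripts to look and compute and a tool call to move; the robot and the scene stay as the last step left them, time stands still between calls to the robot, and variables do not carry over. Pictures are saved under pics/ and viewed, and the job is handed in when it is done.

Besides the shell and the picture viewer there is one more tool, called after "Request:" as name([rows], argument=value, ...), one row to a line, values as JSON. drive_tool: Moves the arm, as the interface text tells. Shifts and turns lie within -1 to 1; 1 stands for 0.15 m of shift or 60 degrees of turn. Its arguments: {"type":"object","properties":{"moves":{"type":"array"},"fingers":{"type":"number"}},"required":["moves"]}

```bash
mkdir -p pics; python3 - <<'E'
from plant import sensors, vision
import cv2
o=sensors.get_obs();print({k:o[k] for k in('clock','tool_pos','orientation','force','opening')})
for n in('top','scene'):
    s=vision.snapshot(n);cv2.imwrite(f'pics/{n}0.png',s['pixels'][:,:,::-1]);print(n,s['fx'],s['cx'],s['cy'],s['k1'],s['R'],s['t'])
E
```

```text
{'clock': 0.0, 'tool_pos': array([0.16020667, 0.65514625, 0.18771875]), 'orientation': array([-1.79992086e+02, -9.38713210e-02, -1.03744961e+02]), 'force': array([-0.00262918,  0.36688924, -0.40028524]), 'opening': 0.08731488689576823}
top 546.315961361158 326.6963274879203 240.88718793948627 -0.004879823893984835 [[ 0.02153996 -0.99944401  0.02544979]
 [-0.98522087 -0.02554633 -0.16937304]
 [ 0.16992902 -0.02142537 -0.98522337]] [-0.00885913  0.63356163  1.00491206]
scene 528.3505091787026 321.24553633639886 239.57462995970488 -0.13783955831819444 [[-0.1283552   0.99166703 -0.01102024]
 [ 0.70880582  0.0839601  -0.70038919]
 [-0.6936276  -0.0977098  -0.71367608]] [ 0.06975443 -0.40286726  1.29523361]
```

View pics/top0.png

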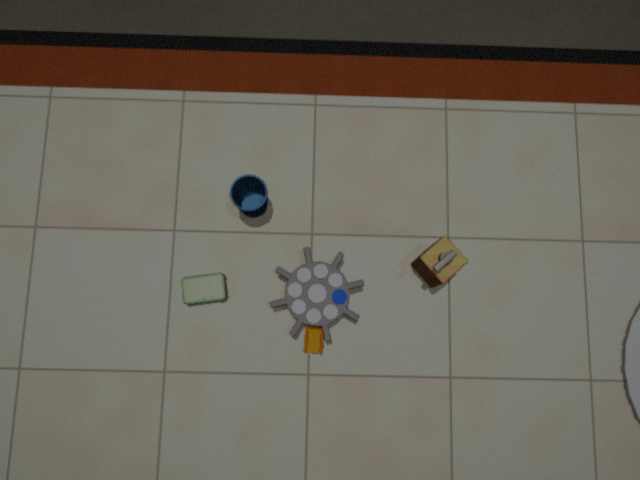

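View pics/scene0.png

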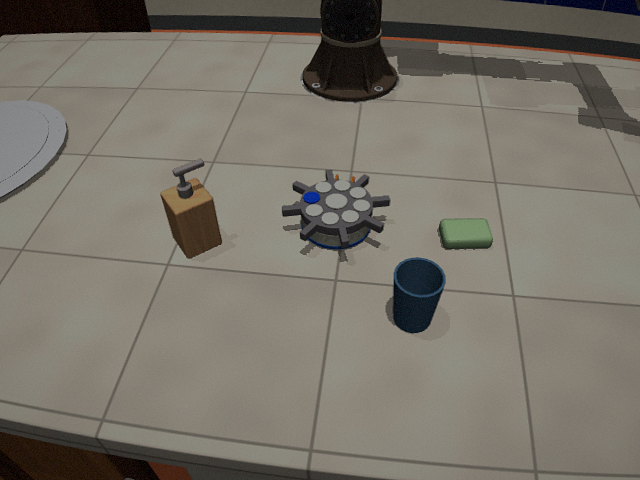

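The top view shows the dispenser hub at about (317,293), the orange spout below it at (314,340) and the blue lid to the right at (340,297). That leaves roughly two clockwise clicks. The tumbler is at (250,195), the soap bar at (204,289) and the pump at (440,262). Next I'll measure these.

```bash
cat > h.py <<'E'
import numpy as np, cv2
from plant import sensors, vision
def ray(s,uv,z):
    K=np.array([[s['fx'],0,s['cx']],[0,s['fy'],s['cy']],[0,0,1.]])
    p=cv2.undistortPoints(np.array([[uv]],float),K,np.array([s['k1'],0,0,0,0.]))[0,0]
    R=np.array(s['R']);t=np.array(s['t']);c=-R.T@t;d=R.T@np.array([p[0],p[1],1]);return c+d*(z-c[2])/d[2]
def cents(px,lo,hi,amin=15):
    hsv=cv2.cvtColor(px,cv2.COLOR_RGB2HSV);m=cv2.inRange(hsv,np.array(lo),np.array(hi))
    n,l,st,c=cv2.connectedComponentsWithStats(m)
    return [(tuple(c[i].round(1)),int(st[i,4])) for i in range(1,n) if st[i,4]>=amin]
E
python3 - <<'E'
from h import *
for n in('top','scene'):
    s=vision.snapshot(n);px=np.ascontiguousarray(s['pixels'])
    hsv=cv2.cvtColor(px,cv2.COLOR_RGB2HSV)
    print(n)
    for nm,lo,hi,z in(('blue',(112,180,80),(128,255,255),.0575),('orange',(10,200,100),(25,255,255),.024)):
        for c,a in cents(px,lo,hi): print(nm,c,a,ray(s,c,z).round(4))
    # white lids in crop
    if n=='top':
        m=cv2.inRange(hsv,(0,0,150),(179,40,255));
        sub=cv2.resize(px[220:370,160:480],None,fx=2.5,fy=2.5,interpolation=cv2.INTER_CUBIC);cv2.imwrite('pics/crop_top.png',sub[:,:,::-1])
        print(px[293,317],hsv[293,317],hsv[270,320],px[283,330],hsv[250,308])
    else:
        sub=cv2.resize(px[150:350,150:510],None,fx=2.2,fy=2.2,interpolation=cv2.INTER_CUBIC);cv2.imwrite('pics/crop_sc.png',sub[:,:,::-1])
    
E
```

```text
top
orange (np.float64(313.5), np.float64(339.6)) 406 [0.4445 0.0269 0.024 ]
[126 127 128] [105   4 128] [105   8 130] [124 126 126] [150   9  87]
scene
blue (np.float64(311.3), np.float64(196.8)) 138 [ 0.5255 -0.0186  0.0575]
```

View pics/crop_top.png

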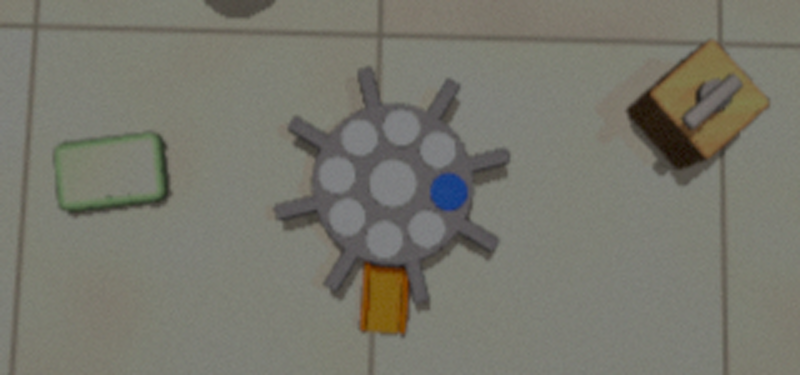

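```bash
python3 - <<'E'
from h import *
s=vision.snapshot('top')
f=lambda u,v,z:ray(s,(160+(u+.5)/2.5-.5,220+(v+.5)/2.5-.5),z)[:2]
h=f(393,183,.059);print('hub',h)
for nm,u,v,z in(('blue',448.5,191,.0575),('spout',385,300,.024),('lid_at_spout',384,240,.0575),('l1',494,244,.054),('l2',506,156,.054),('l3',453,84,.054),('l4',364,71,.054),('l5',293,123,.054),('l6',279,212,.054),('l7',332,286,.054),('l8',421,304,.054),('soapR',165,170,.026),('pumpbase',680,165,0),('pumptopL',628,110,.1),('pumpTopBot',700,165,.1)):
    p=f(u,v,z);d=p-h;print(nm,p.round(4),'r',np.hypot(*d).round(4),'ang',np.degrees(np.arctan2(d[1],d[0])).round(1))
print('tumbler',ray(s,(250,193),.095),ray(s,(204,289),.026))
E
```

```text
hub [0.53214577 0.02270842]
blue [ 0.5272 -0.0196] r 0.0426 ang -96.7
spout [0.4443 0.0265] r 0.0879 ang 177.5
lid_at_spout [0.4892 0.0284] r 0.0434 ang 172.4
l1 [ 0.4881 -0.055 ] r 0.0893 ang -119.5
l2 [ 0.5552 -0.0634] r 0.0892 ang -75.0
l3 [ 0.61   -0.0218] r 0.0897 ang -29.8
l4 [0.6184 0.0472] r 0.0897 ang 15.9
l5 [0.5767 0.1005] r 0.0896 ang 60.2
l6 [0.5085 0.1086] r 0.089 ang 105.4
l7 [0.4541 0.0667] r 0.0896 ang 150.6
l8 [ 0.4422 -0.0006] r 0.0929 ang -165.5
soapR [0.5406 0.2008] r 0.1783 ang 87.3
pumpbase [ 0.5566 -0.2092] r 0.2332 ang -84.0
pumptopL [ 0.587  -0.1493] r 0.1806 ang -72.3
pumpTopBot [ 0.5475 -0.2023] r 0.2255 ang -86.1
tumbler [0.71435071 0.15356806 0.095     ] [0.53704145 0.24283938 0.026     ]
```

```bash
cat > mv.py <<'E'
import numpy as np
from scipy.spatial.transform import Rotation as Ro
from plant import sensors
HUB=np.array([.5321,.0227])
def rows(targets):
    o=sensors.get_obs();p=np.array(o['tool_pos']);R=Ro.from_euler('xyz',o['orientation'],degrees=True)
    print('t',round(o['clock'],2),'pos',p.round(4),'rpy',np.round(o['orientation'],1),'F',np.round(o['force'],1),'open',round(o['opening'],4),'q',np.round(o['joint_pos'],0))
    for q,yaw in targets:
        T=Ro.from_euler('xyz',[180,0,yaw],degrees=True)
        d=R.inv().apply(np.array(q)-p)/.15; r=np.degrees((R.inv()*T).as_rotvec())/60
        print(np.round(np.r_[d,r],3).tolist())
def arc(r,phi,z): return [HUB[0]+r*np.cos(np.radians(phi)),HUB[1]+r*np.sin(np.radians(phi)),z]
E
python3 - <<'E'
from mv import *
a=np.array([.1602,.6551,.189]);b=np.array(arc(.088,124,.189));print(b)
rows([(a+(b-a)*.2,-103.7-26)])
E
```

```text
[0.48289102 0.09565531 0.189     ]
t 0.25 pos [0.1603 0.6554 0.1882] rpy [-180.    -0.  -103.7] F [ 0.2  0.  -0. ] open 0.0879 q [ 93.  21.   1.  -0. -70. -17.]
[0.625, -0.595, -0.005, -0.0, -0.001, 0.433]
```

Request:
drive_tool([
  [0.31,-0.3,0,0,0,0.22],
  [0.62,-0.6,0,0,0,0.43],
  [0.92,-0.89,0,0,0,0.65],
  [0.92,-0.89,0,0,0,0.65],
  [0.92,-0.89,0,0,0,0.65],
  [0.92,-0.89,0,0,0,0.65],
], fingers=-1)

```text
clock: 0.85
tool_pos: [0.2579, 0.4889, 0.189]
orientation: [180.0, 0.0, -142.9]
force: [-0.2, 0.2, 0.5]
opening: 0.045
```

```bash
python3 - <<'E'
from mv import *
a=np.array(sensors.get_obs()['tool_pos']);b=np.array(arc(.088,124,.189))
rows([(a+(b-a)*.4,-103.7-80),(b,124)])
E
```

```text
t 0.85 pos [0.2579 0.4889 0.189 ] rpy [ 180.     0.  -142.9] F [-0.2  0.2  0.5] open 0.045 q [ 82.   9. -15.   0. -66. -45.]
[0.154, -1.198, -0.0, 0.0, 0.0, 0.68]
[0.385, -2.996, -0.001, 0.0, 0.0, 1.552]
```

Request:
drive_tool([
  [0.05,-0.3,0,0,0,0.15],
  [0.1,-0.6,0,0,0,0.3],
  [0.12,-0.9,0,0,0,0.5],
  [0.12,-0.96,0,0,0,0.6],
  [0.12,-0.96,0,0,0,0.6],
])

```text
clock: 1.35
tool_pos: [0.331, 0.3625, 0.1891]
orientation: [180.0, 0.0, -179.1]
force: [0.5, 1.1, -0.8]
opening: 0.0052
```

```bash
python3 - <<'E'
from mv import *
a=np.array(sensors.get_obs()['tool_pos']);b=np.array(arc(.088,124,.189))
rows([(a+(b-a)*.5,155),(b,124)])
E
```

```text
t 1.35 pos [0.331  0.3625 0.1891] rpy [ 180.     0.  -179.1] F [ 0.5  1.1 -0.8] open 0.0052 q [ 71.   3. -22.  -0. -65. -70.]
[-0.492, -0.897, -0.0, 0.001, -0.0, 0.432]
[-0.985, -1.795, -0.001, 0.001, -0.0, 0.948]
```

Request:
drive_tool([
  [-0.16,-0.3,0,0,0,0.14],
  [-0.32,-0.6,0,0,0,0.28],
  [-0.49,-0.9,0,0,0,0.43],
  [-0.49,-0.9,0,0,0,0.43],
  [-0.49,-0.9,0,0,0,0.43],
])

```text
clock: 1.85
tool_pos: [0.4073, 0.2282, 0.189]
orientation: [180.0, -0.0, 155.1]
force: [-0.6, 0.9, 0.0]
opening: 0.0001
```

```bash
python3 - <<'E'
from mv import *
b=np.array(arc(.088,124,.189))
rows([(b,124)])
E
```

```text
t 1.85 pos [0.4073 0.2282 0.189 ] rpy [180.   -0.  155.1] F [-0.6  0.9  0. ] open 0.0001 q [ 54.   0. -24.  -0. -65. -78.]
[-0.829, -0.59, -0.001, 0.001, -0.0, 0.519]
```

Request:
drive_tool([
  [-0.27,-0.2,0,0,0,0.13],
  [-0.55,-0.4,0,0,0,0.26],
  [-0.83,-0.59,0,0,0,0.39],
  [-0.83,-0.59,0,0,0,0.52],
  [-0.83,-0.59,0,0,0,0.52],
])

```text
clock: 2.35
tool_pos: [0.4835, 0.0957, 0.1885]
orientation: [-180.0, -0.0, 123.9]
force: [0.0, 0.2, -0.1]
opening: 0.0006
```

```bash
python3 - <<'E'
from mv import *
from h import *
rows([(arc(.09,127,.10),127),(arc(.09,127,.042),127)])
for n in('wrist','top'):
    s=vision.snapshot(n);cv2.imwrite(f'pics/{n}1.png',s['pixels'][:,:,::-1])
E
```

```text
t 2.35 pos [0.4835 0.0957 0.1885] rpy [-180.    -0.   123.9] F [ 0.   0.2 -0.1] open 0.0006 q [ 34.   3. -22.  -0. -65. -90.]
[0.014, -0.035, 0.59, -0.0, -0.001, -0.052]
[0.014, -0.035, 0.977, -0.0, -0.001, -0.052]
```

View pics/wrist1.png

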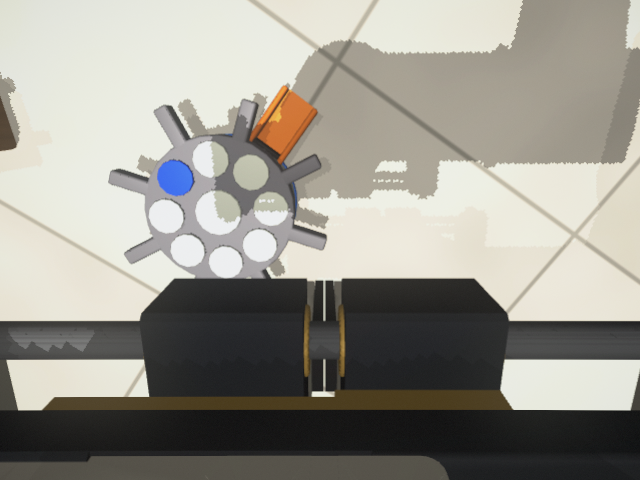

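View pics/top1.png

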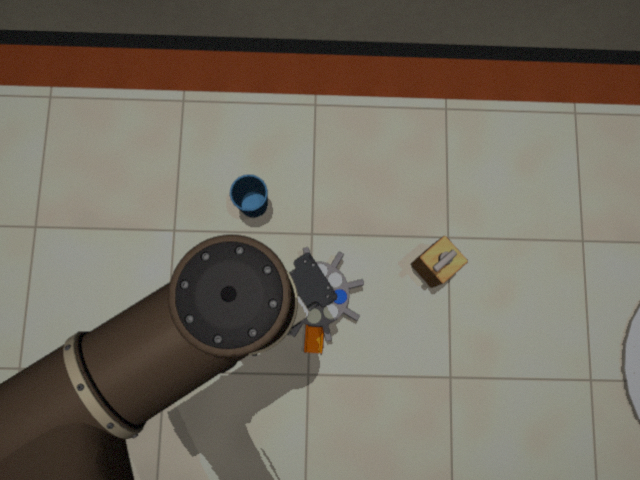

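Finger is above the gap between lobes at 105° and 150°. In the wrist view the hub is at (217,212), the flanking lobes are at (315,238) and (310,165), and the gap is clear. Descending.

Request:
drive_tool([
  [0.014,-0.035,0.2,0,0,-0.05],
  [0.014,-0.035,0.4,0,0,-0.05],
  [0.014,-0.035,0.6,0,0,-0.05],
  [0.014,-0.035,0.7,0,0,-0.05],
  [0.014,-0.035,0.8,0,0,-0.05],
  [0.014,-0.035,0.9,0,0,-0.05],
  [0.014,-0.035,0.97,0,0,-0.05],
  [0.014,-0.035,0.97,0,0,-0.05],
])

```text
clock: 3.25
tool_pos: [0.4763, 0.0966, 0.0421]
orientation: [-179.9, -0.1, 127.6]
force: [-1.0, 0.7, 0.4]
opening: 0.0003
```

```bash
python3 - <<'E'
from mv import *
from h import *
rows([(arc(.09,p,.042),p) for p in (124,121,118,115,112,109,106,103)])
for n in('wrist','scene'):
    s=vision.snapshot(n);cv2.imwrite(f'pics/{n}2.png',s['pixels'][:,:,::-1])
E
```

```text
t 3.25 pos [0.4763 0.0966 0.0421] rpy [-1.799e+02 -1.000e-01  1.276e+02] F [-1.   0.7  0.4] open 0.0003 q [ 35.  12. -34.  -0. -45. -87.]
[-0.019, 0.032, 0.001, -0.002, -0.001, 0.059]
[-0.022, 0.063, 0.0, -0.002, -0.001, 0.109]
[-0.026, 0.094, 0.0, -0.002, -0.001, 0.159]
[-0.032, 0.125, 0.0, -0.002, -0.001, 0.209]
[-0.04, 0.156, 0.0, -0.002, -0.001, 0.259]
[-0.049, 0.186, 0.0, -0.002, -0.001, 0.309]
[-0.06, 0.215, 0.0, -0.002, -0.001, 0.359]
[-0.072, 0.244, 0.0, -0.002, -0.001, 0.409]
```

View pics/wrist2.png

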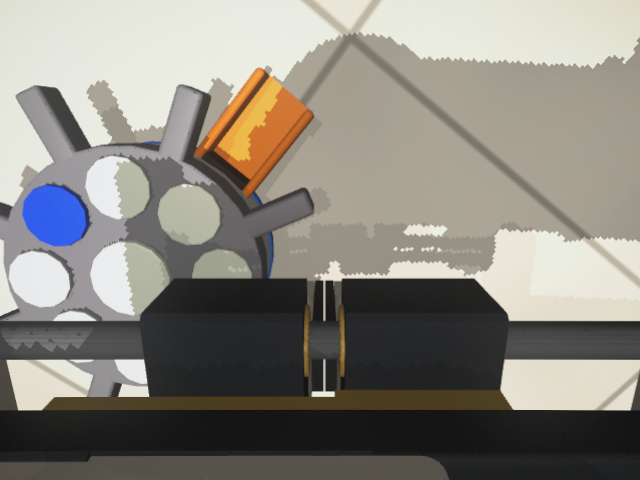

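View pics/scene2.png

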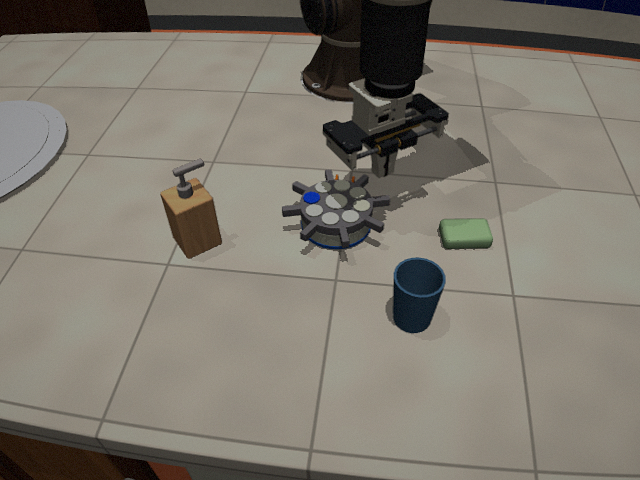

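Fingertip is down in the gap, TCP at z 0.042 with no contact force. Starting the slow arc push.

Request:
drive_tool([
  [-0.018,0.02,0,0,0,0.04],
  [-0.02,0.04,0,0,0,0.08],
  [-0.022,0.063,0,0,0,0.11],
  [-0.024,0.08,0,0,0,0.14],
  [-0.026,0.094,0,0,0,0.16],
  [-0.029,0.11,0,0,0,0.185],
  [-0.032,0.125,0,0,0,0.21],
  [-0.036,0.14,0,0,0,0.235],
])

```text
clock: 4.15
tool_pos: [0.4977, 0.1053, 0.0437]
orientation: [180.0, -0.0, 113.3]
force: [0.1, 0.4, -0.2]
opening: 0.0006
```

```bash
python3 - <<'E'
from mv import *
from h import *
o=sensors.get_obs();d=np.array(o['tool_pos'][:2])-HUB;phi=np.degrees(np.arctan2(d[1],d[0]));print('phi',phi,'r',np.hypot(*d))
rows([(arc(.09,phi-2*k,.042),phi-2*k) for k in range(1,9)])
s=vision.snapshot('scene');cv2.imwrite('pics/scene3.png',cv2.resize(s['pixels'][120:280,240:480,::-1],None,fx=3,fy=3))
E
```

```text
phi 112.63828625207786 r 0.08949248882449488
t 4.15 pos [0.4977 0.1053 0.0437] rpy [180.   -0.  113.3] F [ 0.1  0.4 -0.2] open 0.0006 q [  34.   13.  -31.   -0.  -46. -101.]
[0.003, 0.021, 0.012, 0.001, -0.001, 0.044]
[0.001, 0.042, 0.012, 0.001, -0.001, 0.077]
[-0.001, 0.063, 0.012, 0.001, -0.001, 0.111]
[-0.003, 0.083, 0.012, 0.001, -0.001, 0.144]
[-0.007, 0.104, 0.012, 0.001, -0.001, 0.177]
[-0.011, 0.125, 0.012, 0.001, -0.001, 0.211]
[-0.016, 0.145, 0.012, 0.001, -0.001, 0.244]
[-0.022, 0.165, 0.012, 0.001, -0.001, 0.277]
```

View pics/scene3.png

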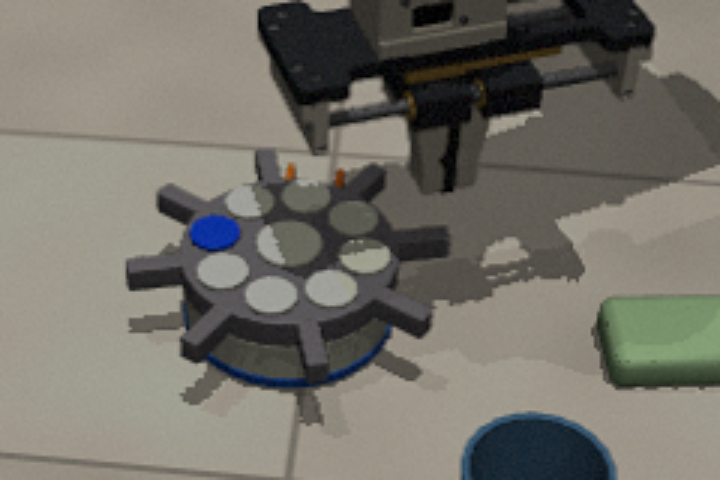

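Finger stands behind the lobe at about (415,240) in the crop, overlapping its outer half and not yet touching it. I'll keep pushing slowly.

Request:
drive_tool([
  [-0.003,0.021,0.01,0,0,0.04],
  [-0.006,0.042,0.01,0,0,0.077],
  [-0.01,0.063,0.01,0,0,0.11],
  [-0.014,0.083,0.01,0,0,0.144],
  [-0.018,0.104,0.01,0,0,0.177],
  [-0.022,0.125,0.01,0,0,0.21],
  [-0.027,0.145,0.01,0,0,0.244],
  [-0.033,0.165,0.01,0,0,0.277],
])

```text
clock: 5.0
tool_pos: [0.5227, 0.1106, 0.0421]
orientation: [180.0, -0.0, 96.5]
force: [0.4, -0.3, 0.1]
opening: 0.0004
```

```bash
cat > st.py <<'E'
from mv import *
from h import *
import sys
o=sensors.get_obs();d=np.array(o['tool_pos'][:2])-HUB;phi=np.degrees(np.arctan2(d[1],d[0]));print('phi',phi.round(1),'r',np.hypot(*d).round(4))
rows([(arc(.088,phi-2*k,.042),phi-2*k) for k in (1,2,4,6,8)])
s=vision.snapshot('scene');px=s['pixels'];cv2.imwrite(f'pics/{sys.argv[1]}.png',cv2.resize(px[120:280,240:480,::-1],None,fx=3,fy=3))
for c,a in cents(np.ascontiguousarray(px),(112,180,60),(128,255,255)):
    p=ray(s,c,.0575);e=p[:2]-HUB
    if np.hypot(*e)<.06: print('blue ang',np.degrees(np.arctan2(e[1],e[0])).round(1),'r',np.hypot(*e).round(4),'area',a)
E
python3 st.py scene4
```

```text
phi 96.1 r 0.0884
t 5.0 pos [0.5227 0.1106 0.0421] rpy [180.   -0.   96.5] F [ 0.4 -0.3  0.1] open 0.0004 q [  33.   16.  -28.   -0.  -46. -116.]
[-0.003, 0.02, 0.001, 0.0, -0.001, 0.04]
[-0.004, 0.041, 0.001, 0.0, -0.001, 0.073]
[-0.009, 0.082, 0.001, 0.0, -0.001, 0.14]
[-0.016, 0.122, 0.001, 0.0, -0.001, 0.207]
[-0.027, 0.162, 0.001, 0.0, -0.001, 0.273]
blue ang -97.7 r 0.0417 area 143
```

View pics/scene4.png

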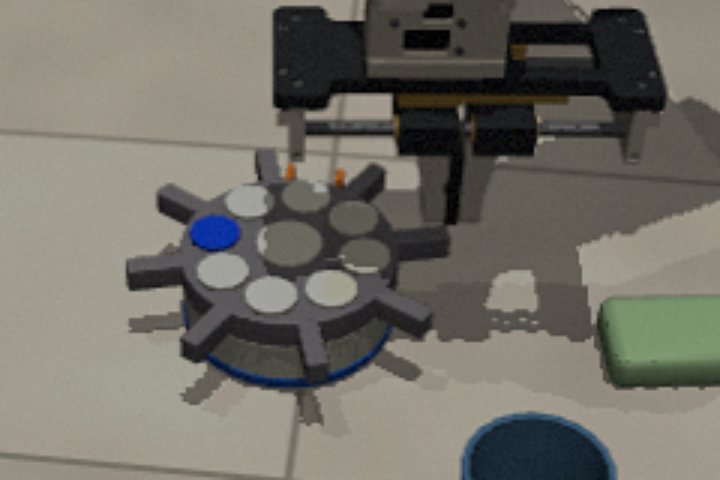

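```bash
python3 - <<'E'
from mv import *
from h import *
s=vision.snapshot('scene')
def proj(s,X):
    K=np.array([[s['fx'],0,s['cx']],[0,s['fy'],s['cy']],[0,0,1.]])
    return cv2.projectPoints(np.array([X],float),cv2.Rodrigues(np.array(s['R']))[0],np.array(s['t']),K,np.array([s['k1'],0,0,0,0.]))[0][0,0]
p=sensors.get_obs()['tool_pos'];u=proj(s,p);print('tcp px',u,'crop',(u-[240,120])*3)
for l in (105.4,60.2): u=proj(s,arc(.092,l,.054));print(l,(u-[240,120])*3)
u=proj(s,[*HUB,.059]);print('hub',(u-[240,120])*3)
t=vision.snapshot('top')
for nm,c in (('fingertip visual',(448,222)),('lobe tip',(447,240)),('hub',(290,244))):
    uv=(240+c[0]/3,120+c[1]/3);print(nm,ray(s,uv,.042 if nm[0]=='f' else .054 if nm[0]=='l' else .059))
E
```

```text
tcp px [387.39341296 208.61197485] crop [442.18023888 265.83592456]
105.4 [446.11837336 232.31384638]
60.2 [424.54252949 316.61226439]
hub [285.6128792 241.7569973]
fingertip visual [0.48442232 0.11255463 0.042     ]
lobe tip [0.5142109  0.11213851 0.054     ]
hub [0.53369027 0.02532892 0.059     ]
```

```bash
python3 - <<'E'
from mv import *
from h import *
def proj(s,X):
    K=np.array([[s['fx'],0,s['cx']],[0,s['fy'],s['cy']],[0,0,1.]])
    return cv2.projectPoints(np.array([X],float),cv2.Rodrigues(np.array(s['R']))[0],np.array(s['t']),K,np.array([s['k1'],0,0,0,0.]))[0][0,0]
p=sensors.get_obs()['tool_pos']
for n in('wrist','top','scene'):
    s=vision.snapshot(n);print(n,'tcp',proj(s,p),'hub',proj(s,[*HUB,.059]),'cam',-(np.array(s['R']).T@np.array(s['t'])), 'axis',np.array(s['R'])[2])
    cv2.imwrite(f'pics/{n}5.png',s['pixels'][:,:,::-1])
E
```

```text
wrist tcp [324.25954625 270.62896307] hub [135.42802613 282.13328619] cam [0.44952999 0.10199441 0.23781571] axis [ 0.27046592  0.03084428 -0.96223532]
top tcp [271.01318303 297.42309626] hub [316.90384306 292.92425456] cam [0.45362524 0.02886158 1.09759657] axis [ 0.16992902 -0.02142537 -0.98522337]
scene tcp [387.32309586 208.50841227] hub [335.20429307 200.58566577] cam [1.19291779 0.09120863 0.64298209] axis [-0.6936276  -0.0977098  -0.71367608]
```

View pics/wrist5.png

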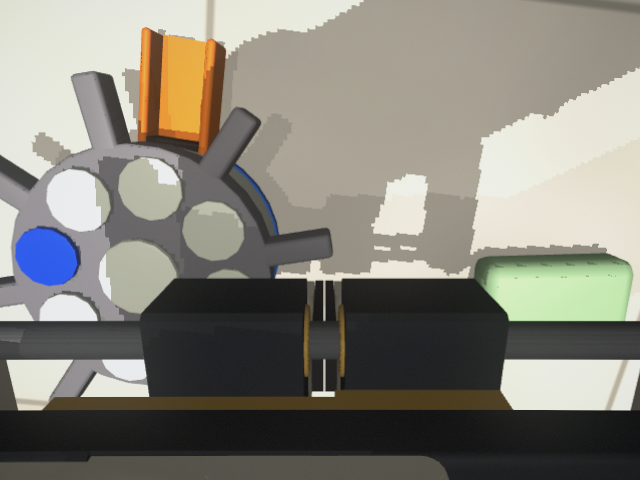

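View pics/top5.png

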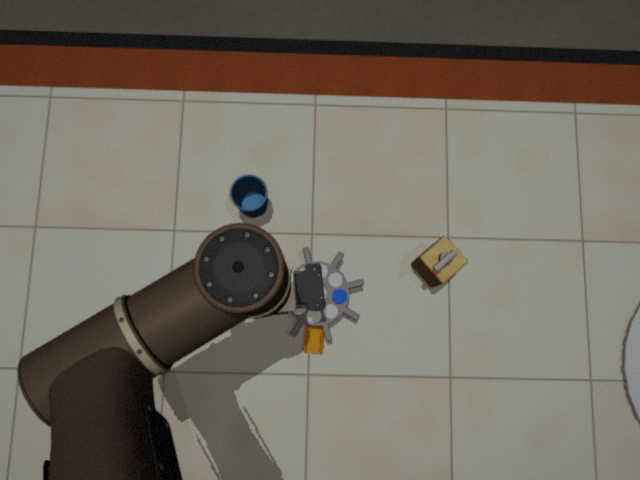

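The wheel hasn't moved, although the finger should have met the lobe by now. The scene image puts the visible fingertip well above the TCP height reported by the arm. I'll measure the real tip height and the lowest body parts.

```bash
python3 - <<'E'
from mv import *
from h import *
s=vision.snapshot('scene')
o=sensors.get_obs();p=np.array(o['tool_pos']);yaw=np.radians(o['orientation'][2])
px=s['pixels'];cv2.imwrite('pics/z6.png',cv2.resize(px[110:230,310:470,::-1],None,fx=5,fy=5,interpolation=cv2.INTER_CUBIC))
c=-(np.array(s['R']).T@np.array(s['t']))
def zat(uv):  # on vertical plane through TCP containing tool x (jaw) axis
    n=np.array([-np.sin(yaw),np.cos(yaw),0]);q=ray(s,uv,0);d=q-c;t=n@(p-c)/(n@d);X=c+t*d
    return X.round(4),'jaw offset',((X-p)@np.array([np.cos(yaw),np.sin(yaw),0])).round(4)
for nm,u in (('tipL',(425,222)),('tipR',(485,222)),('tipM',(450,222)),('prongL',(295,160)),('prongR',(632,160)),('carrierL bottom',(430,153)),('carrierR',(505,155))):
    print(nm,zat((240+u[0]/3,120+u[1]/3)))
E
```

```text
tipL (array([0.5238, 0.0988, 0.0741]), 'jaw offset', np.float64(-0.0118))
tipR (array([0.52  , 0.1317, 0.0743]), 'jaw offset', np.float64(0.0213))
tipM (array([0.5223, 0.1125, 0.0742]), 'jaw offset', np.float64(0.002))
prongL (array([0.5321, 0.0273, 0.1173]), 'jaw offset', np.float64(-0.0838))
prongR (array([0.5115, 0.2059, 0.1183]), 'jaw offset', np.float64(0.096))
carrierL bottom (array([0.5239, 0.0982, 0.1222]), 'jaw offset', np.float64(-0.0124))
carrierR (array([0.5193, 0.1379, 0.1211]), 'jaw offset', np.float64(0.0275))
```

View pics/z6.png

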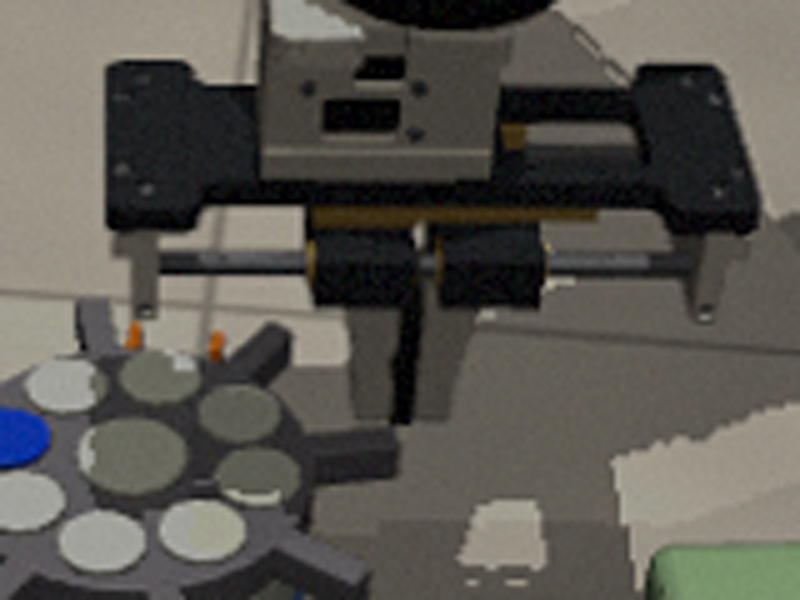

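```bash
python3 - <<'E'
from h import *
s=vision.snapshot('scene')
def proj(X):
    K=np.array([[s['fx'],0,s['cx']],[0,s['fy'],s['cy']],[0,0,1.]])
    return cv2.projectPoints(np.array([X],float),cv2.Rodrigues(np.array(s['R']))[0],np.array(s['t']),K,np.array([s['k1'],0,0,0,0.]))[0][0,0].round(1)
for nm,p,y in (('scene2',[.4763,.0966,.0421],127.6),('scene3',[.4977,.1053,.0437],113.3)):
    p=np.array(p);r=np.radians(y);ty=np.array([np.sin(r),-np.cos(r),0])
    print(nm,'z+32',proj(p+[0,0,.032]),'y-38',proj(p-.038*ty),'tcp',proj(p))
im=cv2.imread('pics/scene2.png');cv2.imwrite('pics/z7.png',cv2.resize(im[110:230,310:470],None,fx=5,fy=5,interpolation=cv2.INTER_CUBIC))
E
```

```text
scene2 z+32 [381.7 176. ] y-38 [368.4 178.5] tcp [380.4 190.3]
scene3 z+32 [386.3 183.5] y-38 [377.3 184.4] tcp [384.9 197.9]
```

View pics/z7.png

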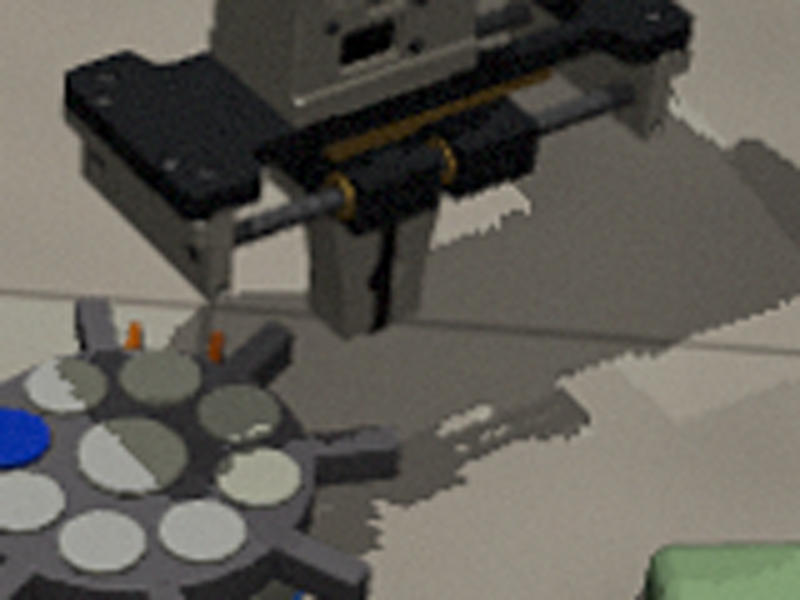

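Both images agree: the visible fingertips end about 32–38 mm above the reported TCP, at about z 0.075–0.08, so the finger passed over the lobe. I'll go back to the gap and descend in small checked steps.

```bash
python3 - <<'E'
from mv import *
rows([(arc(.088,127,.042),127)])
E
```

```text
t 5.4 pos [0.5225 0.1106 0.0422] rpy [180.   -0.   96.6] F [0.3 0.4 0.6] open 0.0002 q [  33.   16.  -28.   -0.  -46. -116.]
[-0.083, -0.301, 0.001, 0.001, -0.001, -0.507]
```

Request:
drive_tool([
  [-0.02,-0.08,0,0,0,-0.12],
  [-0.03,-0.15,0,0,0,-0.25],
  [-0.05,-0.22,0,0,0,-0.38],
  [-0.083,-0.3,0,0,0,-0.507],
  [-0.083,-0.3,0,0,0,-0.507],
  [-0.083,-0.3,0,0,0,-0.507],
])

```text
clock: 6.0
tool_pos: [0.4796, 0.0933, 0.0425]
orientation: [179.9, -0.0, 126.8]
force: [1.3, 0.7, -0.1]
opening: 0.0006
```

Request:
drive_tool([
  [0,0,0.03,0,0,0],
  [0,0,0.06,0,0,0],
  [0,0,0.09,0,0,0],
  [0,0,0.12,0,0,0],
  [0,0,0.12,0,0,0],
])

```text
clock: 6.5
tool_pos: [0.4792, 0.093, 0.0236]
orientation: [-180.0, -0.0, 126.8]
force: [-0.2, -0.5, -1.0]
opening: 0.0006
```

```bash
python3 st.py s8; python3 - <<'E'
from h import *
for n in('scene','top'):
    s=vision.snapshot(n)
    a=s['pixels'][110:230,310:470,::-1] if n=='scene' else s['pixels'][220:370,220:420,::-1]
    cv2.imwrite(f'pics/z8{n}.png',cv2.resize(a,None,fx=4,fy=4,interpolation=cv2.INTER_CUBIC))
E
```

```text
phi 127.0 r 0.088
t 6.5 pos [0.4792 0.093  0.0236] rpy [-180.    -0.   126.8] F [-0.2 -0.5 -1. ] open 0.0006 q [ 34.  13. -35.  -0. -42. -87.]
[-0.0, 0.02, -0.123, -0.0, -0.0, 0.03]
[-0.001, 0.041, -0.123, -0.0, -0.0, 0.064]
[-0.005, 0.082, -0.123, -0.0, -0.0, 0.13]
[-0.012, 0.122, -0.123, -0.0, -0.0, 0.197]
[-0.022, 0.162, -0.123, -0.0, -0.0, 0.264]
blue ang -98.4 r 0.0417 area 142
```

View pics/z8scene.png

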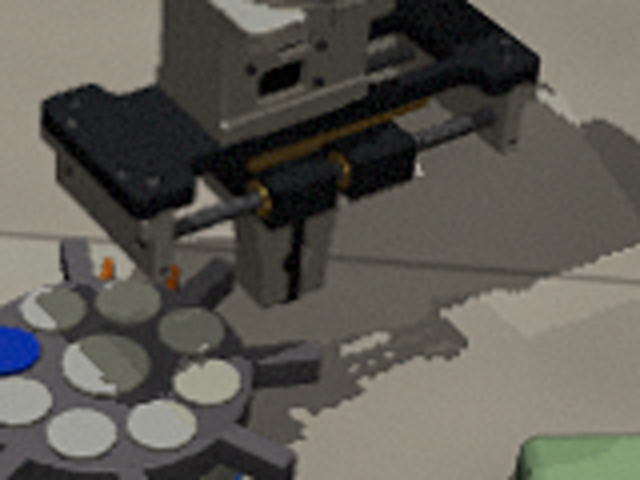

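```bash
cat > tip.py <<'E'
from mv import *
from h import *
s=vision.snapshot('scene');c=-(np.array(s['R']).T@np.array(s['t']))
def tipz(uv,off=.0095):
    o=sensors.get_obs();p=np.array(o['tool_pos']);y=np.radians(o['orientation'][2])
    n=np.array([np.sin(y),-np.cos(y),0]);p=p+off*n;q=ray(s,uv,0);d=q-c;X=c+n@(p-c)/(n@d)*d
    return X.round(4),'jaw',((X-p)@np.array([np.cos(y),np.sin(y),0])).round(4)
E
python3 -c "
from tip import *
for o in (0,.0095): print(tipz((310+280/4,110+303/4),o), tipz((310+160/4,110+280/4),o))"
```

```text
(array([0.4784, 0.0952, 0.054 ]), 'jaw', np.float64(0.0023)) (array([0.5159, 0.0452, 0.0922]), 'jaw', np.float64(-0.0602))
(array([0.4903, 0.0951, 0.0638]), 'jaw', np.float64(-0.0049)) (array([0.5272, 0.0459, 0.1014]), 'jaw', np.float64(-0.0664))
```

Request:
drive_tool([
  [0,0,0.02,0,0,0],
  [0,0,0.04,0,0,0],
  [0,0,0.06,0,0,0],
  [0,0,0.08,0,0,0],
  [0,0,0.1,0,0,0],
  [0,0,0.12,0,0,0],
  [0,0,0.12,0,0,0],
])

```text
clock: 7.4
tool_pos: [0.4795, 0.0932, 0.0061]
orientation: [179.9, -0.0, 126.8]
force: [0.6, -0.3, -0.7]
opening: 0.0005
```

```bash
python3 st.py s9; python3 - <<'E'
from h import *
for n in('scene','wrist'):
    s=vision.snapshot(n)
    a=s['pixels'][110:230,310:470,::-1]
    cv2.imwrite(f'pics/z9{n}.png',cv2.resize(a,None,fx=4,fy=4,interpolation=cv2.INTER_CUBIC) if n=='scene' else s['pixels'][:,:,::-1])
E
```

```text
phi 126.7 r 0.0879
t 7.4 pos [0.4795 0.0932 0.0061] rpy [179.9  -0.  126.8] F [ 0.6 -0.3 -0.7] open 0.0005 q [ 34.  15. -36.  -0. -39. -87.]
[0.0, 0.021, -0.239, 0.001, -0.0, 0.035]
[-0.001, 0.041, -0.239, 0.001, -0.0, 0.069]
[-0.005, 0.082, -0.239, 0.001, -0.0, 0.135]
[-0.013, 0.122, -0.239, 0.001, -0.0, 0.202]
[-0.023, 0.162, -0.239, 0.001, -0.0, 0.269]
blue ang -98.0 r 0.0418 area 144
```

View pics/z9scene.png

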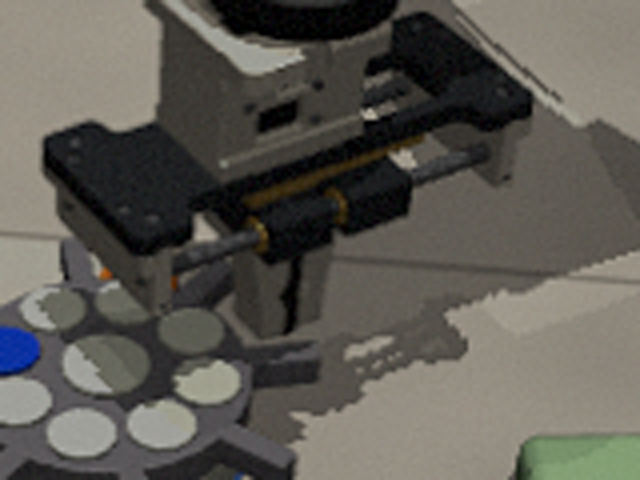

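View pics/z9wrist.png

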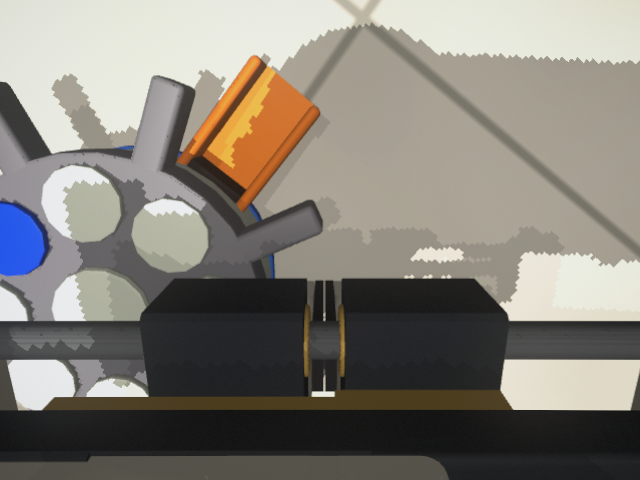

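```bash
sed -i 's/\.042),phi/o["tool_pos"][2]),phi/' st.py; python3 -c "
from tip import *
for o in (0,.0095): print(tipz((310+280/4,110+334/4),o), tipz((310+165/4,110+312/4),o))
o=sensors.get_obs()
rows([(arc(.087,127-2*k,.006),127-2*k) for k in range(1,9)])"
```

```text
(array([0.4778, 0.0963, 0.0358]), 'jaw', np.float64(0.0036)) (array([0.5143, 0.0476, 0.074 ]), 'jaw', np.float64(-0.0573))
(array([0.4897, 0.0963, 0.046 ]), 'jaw', np.float64(-0.0036)) (array([0.5256, 0.0483, 0.0835]), 'jaw', np.float64(-0.0635))
t 7.6 pos [0.48   0.0934 0.0067] rpy [179.9  -0.  126.8] F [-0.1  0.6 -0.4] open 0.0004 q [ 34.  15. -36.  -0. -39. -87.]
[-0.006, 0.014, 0.005, 0.002, -0.0, 0.031]
[-0.007, 0.034, 0.005, 0.002, -0.0, 0.064]
[-0.009, 0.054, 0.005, 0.002, -0.0, 0.097]
[-0.011, 0.075, 0.005, 0.002, -0.0, 0.131]
[-0.014, 0.095, 0.005, 0.002, -0.0, 0.164]
[-0.018, 0.114, 0.005, 0.002, -0.0, 0.197]
[-0.023, 0.134, 0.005, 0.002, -0.0, 0.231]
[-0.028, 0.154, 0.005, 0.002, -0.0, 0.264]
```

Tip is now at about z 0.04, level with the lobes. Pushing slowly.

Request:
drive_tool([
  [-0.006,0.014,0.01,0,0,0.03],
  [-0.007,0.034,0.01,0,0,0.064],
  [-0.009,0.054,0.01,0,0,0.097],
  [-0.011,0.075,0.01,0,0,0.131],
  [-0.014,0.095,0.01,0,0,0.164],
  [-0.018,0.114,0.01,0,0,0.197],
  [-0.023,0.134,0.01,0,0,0.231],
  [-0.028,0.154,0.01,0,0,0.264],
])

```text
clock: 8.4
tool_pos: [0.5009, 0.1038, 0.0051]
orientation: [179.9, -0.0, 110.8]
force: [0.4, -0.7, 0.0]
opening: 0.0004
```

```bash
python3 st.py s10
```

```text
phi 111.1 r 0.0869
t 8.4 pos [0.5009 0.1038 0.0051] rpy [179.9  -0.  110.8] F [ 0.4 -0.7  0. ] open 0.0004 q [  34.   17.  -33.   -0.  -40. -103.]
[0.007, 0.02, 0.0, 0.001, -0.001, 0.029]
[0.006, 0.041, 0.0, 0.001, -0.001, 0.063]
[0.002, 0.082, 0.0, 0.001, -0.001, 0.129]
[-0.005, 0.122, 0.0, 0.001, -0.001, 0.196]
[-0.015, 0.162, 0.0, 0.001, -0.001, 0.263]
blue ang -106.6 r 0.0419 area 146
```

View pics/s10.png

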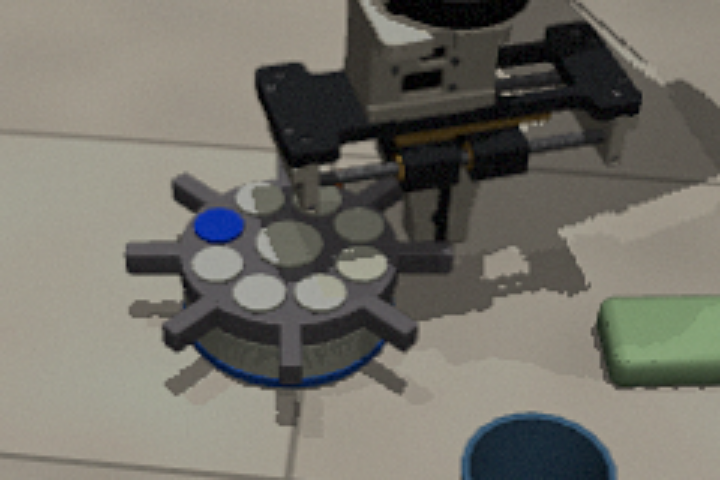

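Contact made: the blue lid has turned from −98° to −106.6° with low force. I'll continue the push.

Request:
drive_tool([
  [0.003,0.02,0,0,0,0.03],
  [0.003,0.041,0,0,0,0.063],
  [0.002,0.061,0,0,0,0.096],
  [0,0.082,0,0,0,0.13],
  [-0.003,0.102,0,0,0,0.163],
  [-0.006,0.122,0,0,0,0.196],
  [-0.01,0.142,0,0,0,0.23],
  [-0.015,0.162,0,0,0,0.263],
])

```text
clock: 9.25
tool_pos: [0.5237, 0.1098, 0.0048]
orientation: [-179.9, -0.0, 94.8]
force: [-2.4, -1.8, 1.4]
opening: 0.0001
```

```bash
python3 st.py s11
```

```text
phi 95.5 r 0.0875
t 9.25 pos [0.5237 0.1098 0.0048] rpy [-179.9   -0.    94.8] F [-2.4 -1.8  1.4] open 0.0001 q [  33.   19.  -30.   -0.  -41. -118.]
[0.004, 0.02, -0.0, -0.001, 0.0, 0.022]
[0.003, 0.041, -0.0, -0.001, 0.0, 0.055]
[-0.001, 0.082, -0.0, -0.001, 0.0, 0.122]
[-0.008, 0.122, -0.0, -0.001, 0.0, 0.188]
[-0.017, 0.162, -0.0, -0.001, 0.0, 0.255]
blue ang -122.4 r 0.042 area 139
```

Request:
drive_tool([
  [0.003,0.02,0,0,0,0.03],
  [0.003,0.041,0,0,0,0.063],
  [0.002,0.061,0,0,0,0.096],
  [0,0.082,0,0,0,0.13],
  [-0.003,0.102,0,0,0,0.163],
  [-0.006,0.112,0,0,0,0.18],
])

```text
clock: 9.9
tool_pos: [0.5415, 0.1105, 0.0049]
orientation: [180.0, -0.0, 83.9]
force: [0.2, 0.4, 0.6]
opening: 0.0005
```

```bash
python3 st.py s12
```

```text
phi 83.9 r 0.0884
t 9.9 pos [0.5415 0.1105 0.0049] rpy [180.   -0.   83.9] F [0.2 0.4 0.6] open 0.0005 q [  32.   20.  -28.   -0.  -42. -128.]
[-0.003, 0.02, 0.0, 0.0, -0.0, 0.033]
[-0.004, 0.041, 0.0, 0.0, -0.0, 0.066]
[-0.008, 0.082, 0.0, 0.0, -0.0, 0.133]
[-0.015, 0.122, 0.0, 0.0, -0.0, 0.2]
[-0.025, 0.162, 0.0, 0.0, -0.0, 0.266]
blue ang -143.5 r 0.0425 area 135
```

View pics/s12.png

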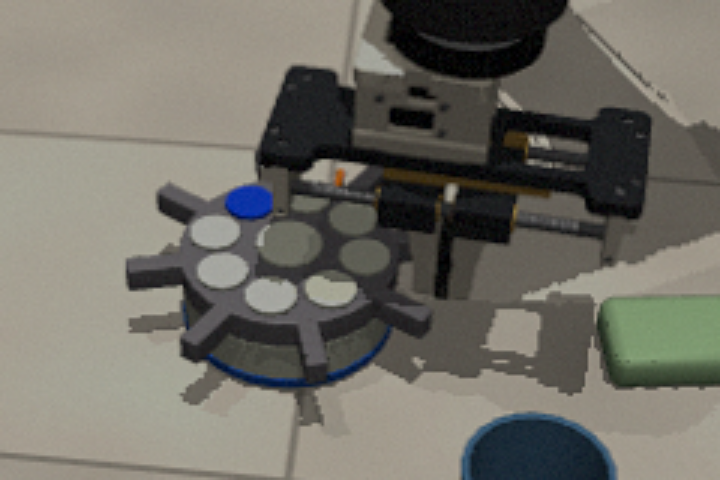

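First click done: the blue lid went from −98° to −143.5° and is at rest, and the finger stands free in the gap. I'll lift, go back one gap and repeat.

Request:
drive_tool([
  [0,0,-0.1,0,0,0],
  [0,0,-0.2,0,0,0],
  [0,0,-0.3,0,0,0],
  [0,0,-0.3,0,0,0],
])

```text
clock: 10.35
tool_pos: [0.5429, 0.1112, 0.0518]
orientation: [179.8, -0.1, 83.9]
force: [0.1, 0.6, -0.3]
opening: 0.0005
```

```bash
python3 -c "
from mv import *
rows([(arc(.088,p,.05),p) for p in (106,127)])"; python3 st.py s13
```

```text
t 10.35 pos [0.5429 0.1112 0.0518] rpy [ 1.798e+02 -1.000e-01  8.390e+01] F [ 0.1  0.6 -0.3] open 0.0005 q [  32.   17.  -25.    0.  -48. -128.]
[-0.051, -0.23, 0.011, 0.003, -0.001, -0.369]
[-0.166, -0.41, 0.01, 0.004, -0.001, -0.719]
phi 83.0 r 0.0891
t 10.35 pos [0.5429 0.1112 0.0518] rpy [ 1.798e+02 -1.000e-01  8.390e+01] F [ 0.1  0.6 -0.3] open 0.0005 q [  32.   17.  -25.    0.  -48. -128.]
[-0.008, 0.02, 0.0, 0.003, -0.002, 0.048]
[-0.01, 0.041, 0.0, 0.003, -0.002, 0.081]
[-0.015, 0.081, 0.0, 0.003, -0.002, 0.148]
[-0.022, 0.122, 0.0, 0.003, -0.002, 0.214]
[-0.033, 0.161, 0.0, 0.003, -0.003, 0.281]
blue ang -143.5 r 0.0425 area 137
```

Request:
drive_tool([
  [-0.02,-0.12,0,0,0,-0.14],
  [-0.051,-0.23,0,0,0,-0.28],
  [-0.09,-0.3,0,0,0,-0.42],
  [-0.13,-0.36,0,0,0,-0.56],
  [-0.166,-0.41,0,0,0,-0.7],
  [-0.166,-0.41,0,0,0,-0.72],
  [-0.166,-0.41,0,0,0,-0.72],
])

```text
clock: 11.1
tool_pos: [0.4784, 0.0928, 0.0502]
orientation: [179.9, 0.0, 126.9]
force: [0.8, 0.4, -0.0]
opening: 0.0007
```

```bash
python3 -c "
from mv import *
rows([(arc(.088,127,.006),127)])"
```

```text
t 11.1 pos [0.4784 0.0928 0.0502] rpy [179.9   0.  126.9] F [ 0.8  0.4 -0. ] open 0.0007 q [ 34.  11. -33.  -0. -46. -87.]
[-0.002, 0.004, 0.295, 0.002, 0.0, -0.002]
```

Request:
drive_tool([
  [0,0.004,0.05,0,0,0],
  [0,0.004,0.1,0,0,0],
  [0,0.004,0.15,0,0,0],
  [0,0.004,0.2,0,0,0],
  [0,0.004,0.25,0,0,0],
  [0,0.004,0.3,0,0,0],
  [0,0.004,0.3,0,0,0],
])

```text
clock: 11.8
tool_pos: [0.4783, 0.0928, 0.004]
orientation: [180.0, -0.0, 126.9]
force: [-0.0, -0.1, -0.3]
opening: 0.0002
```

```bash
python3 st.py s14;python3 -c "
from mv import *
rows([(arc(.087,127-2*k,.005),127-2*k) for k in range(1,9)])"
```

```text
phi 127.5 r 0.0884
t 11.8 pos [0.4783 0.0928 0.004 ] rpy [180.   -0.  126.9] F [-0.  -0.1 -0.3] open 0.0002 q [ 34.  15. -36.  -0. -39. -87.]
[-0.003, 0.021, 0.0, 0.0, -0.0, 0.022]
[-0.003, 0.041, 0.0, 0.0, -0.0, 0.056]
[-0.007, 0.082, 0.0, 0.0, -0.0, 0.122]
[-0.014, 0.122, 0.0, 0.0, -0.0, 0.189]
[-0.023, 0.162, 0.0, 0.0, -0.0, 0.256]
blue ang -142.9 r 0.0424 area 137
t 11.85 pos [0.4786 0.093  0.0046] rpy [179.9   0.  126.9] F [0.2 0.5 1.1] open 0.0006 q [ 34.  15. -36.  -0. -39. -87.]
[-0.009, 0.023, -0.003, 0.001, -0.0, 0.032]
[-0.01, 0.043, -0.003, 0.001, -0.0, 0.065]
[-0.012, 0.064, -0.003, 0.001, -0.0, 0.098]
[-0.014, 0.084, -0.003, 0.001, -0.0, 0.132]
[-0.017, 0.104, -0.003, 0.001, -0.0, 0.165]
[-0.021, 0.124, -0.003, 0.001, -0.0, 0.198]
[-0.026, 0.143, -0.003, 0.001, -0.0, 0.232]
[-0.031, 0.163, -0.003, 0.001, -0.0, 0.265]
```

View pics/s14.png

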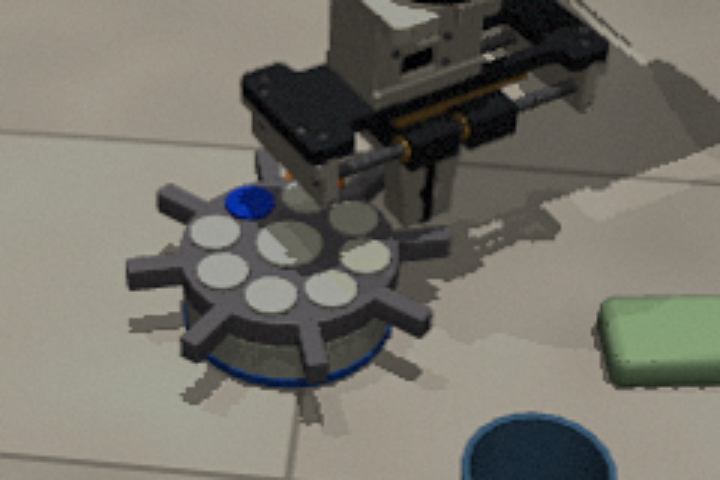

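The finger is back in the gap behind the next lobe, and the blue lid at (250,202) is one click from the spout. Pushing again.

Request:
drive_tool([
  [-0.006,0.023,0,0,0,0.032],
  [-0.008,0.043,0,0,0,0.065],
  [-0.01,0.064,0,0,0,0.098],
  [-0.012,0.084,0,0,0,0.132],
  [-0.016,0.104,0,0,0,0.165],
  [-0.02,0.124,0,0,0,0.198],
  [-0.025,0.143,0,0,0,0.232],
  [-0.03,0.163,0,0,0,0.265],
])

```text
clock: 12.65
tool_pos: [0.5009, 0.1041, 0.0049]
orientation: [179.9, -0.0, 110.9]
force: [-2.0, -1.5, 0.4]
opening: 0.0003
```

```bash
python3 st.py s15
```

```text
phi 111.0 r 0.0872
t 12.65 pos [0.5009 0.1041 0.0049] rpy [179.9  -0.  110.9] F [-2.  -1.5  0.4] open 0.0003 q [  34.   17.  -33.   -0.  -40. -103.]
[0.005, 0.02, 0.0, 0.001, -0.0, 0.032]
[0.004, 0.041, 0.0, 0.001, -0.0, 0.066]
[-0.0, 0.082, 0.0, 0.001, -0.0, 0.132]
[-0.007, 0.122, 0.0, 0.001, -0.0, 0.199]
[-0.017, 0.162, 0.0, 0.001, -0.0, 0.266]
blue ang -152.3 r 0.0426 area 136
```

Request:
drive_tool([
  [0.003,0.02,0,0,0,0.03],
  [0.003,0.041,0,0,0,0.063],
  [0.002,0.061,0,0,0,0.096],
  [0,0.082,0,0,0,0.13],
  [-0.003,0.102,0,0,0,0.163],
  [-0.006,0.122,0,0,0,0.196],
  [-0.01,0.142,0,0,0,0.23],
  [-0.015,0.162,0,0,0,0.263],
])

```text
clock: 13.5
tool_pos: [0.5238, 0.1101, 0.0049]
orientation: [-180.0, 0.0, 94.9]
force: [-2.5, -1.7, 1.6]
opening: 0.0004
```

```bash
python3 st.py s16
```

```text
phi 95.4 r 0.0878
t 13.5 pos [0.5238 0.1101 0.0049] rpy [-180.     0.    94.9] F [-2.5 -1.7  1.6] open 0.0004 q [  33.   19.  -30.   -0.  -41. -118.]
[0.001, 0.02, -0.0, -0.001, 0.0, 0.025]
[0.0, 0.041, -0.0, -0.001, 0.0, 0.059]
[-0.004, 0.082, -0.0, -0.001, 0.0, 0.125]
[-0.01, 0.122, -0.0, -0.001, 0.0, 0.192]
[-0.02, 0.162, -0.0, -0.001, 0.0, 0.259]
blue ang -161.8 r 0.0434 area 80
```

Request:
drive_tool([
  [0.003,0.02,0,0,0,0.03],
  [0.003,0.041,0,0,0,0.063],
  [0.002,0.061,0,0,0,0.096],
  [0,0.082,0,0,0,0.13],
  [-0.003,0.102,0,0,0,0.163],
  [-0.006,0.112,0,0,0,0.18],
])

```text
clock: 14.15
tool_pos: [0.5417, 0.111, 0.0053]
orientation: [180.0, -0.0, 84.0]
force: [-0.2, 0.1, 0.0]
opening: 0.0004
```

```bash
python3 st.py s17; python3 -c "
from h import *
s=vision.snapshot('wrist');cv2.imwrite('pics/w17.png',s['pixels'][:,:,::-1])"
```

```text
phi 83.8 r 0.0888
t 14.15 pos [0.5417 0.111  0.0053] rpy [180.  -0.  84.] F [-0.2  0.1  0. ] open 0.0004 q [  32.   20.  -28.    0.  -42. -128.]
[-0.006, 0.02, 0.0, 0.001, -0.0, 0.038]
[-0.007, 0.041, 0.0, 0.001, -0.0, 0.071]
[-0.012, 0.082, 0.0, 0.001, -0.0, 0.138]
[-0.019, 0.122, 0.0, 0.001, -0.0, 0.204]
[-0.029, 0.162, 0.0, 0.001, -0.0, 0.271]
blue ang 166.6 r 0.0378 area 58
```

View pics/s17.png

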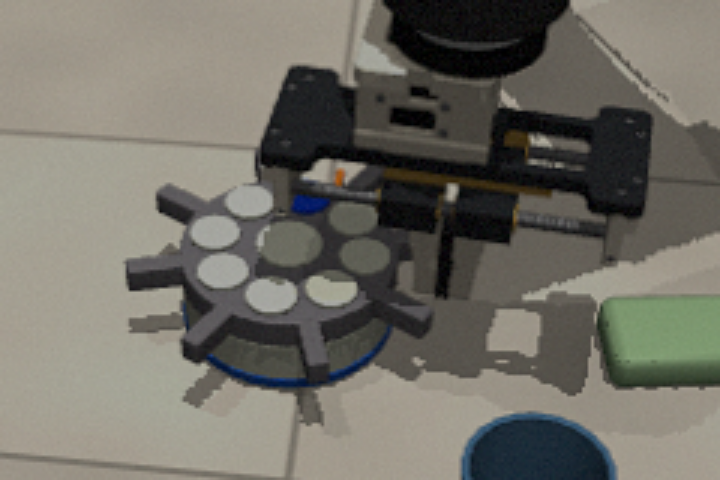

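View pics/w17.png

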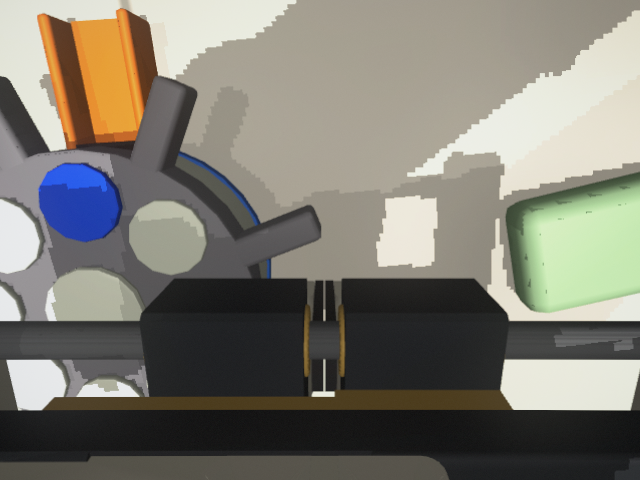

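Second click done: the wrist view shows the blue lid at (80,200), directly in front of the spout at (105,80). Lifting clear and checking.

Request:
drive_tool([
  [0,0,-0.15,0,0,0],
  [0,0,-0.3,0,0,0],
  [0,0,-0.5,0,0,0],
  [0,0,-0.7,0,0,0],
  [0,0,-0.9,0,0,0],
  [0,0,-1.0,0,0,0],
  [0,0,-1.0,0,0,0],
])

```text
clock: 14.95
tool_pos: [0.5428, 0.1115, 0.1579]
orientation: [179.7, -0.2, 84.2]
force: [-0.8, 1.2, 0.7]
opening: 0.0004
```

```bash
python3 -c "
from mv import *
rows([([.46,.24,.16],84)])"
```

```text
t 14.95 pos [0.5428 0.1115 0.1579] rpy [179.7  -0.2  84.2] F [-0.8  1.2  0.7] open 0.0004 q [  32.   10.  -18.    0.  -62. -128.]
[0.796, -0.636, -0.014, 0.004, -0.003, 0.003]
```

Request:
drive_tool([
  [0.27,-0.21,-0.03,0,0,0],
  [0.53,-0.42,-0.06,0,0,0],
  [0.8,-0.64,-0.1,0,0,0],
  [0.8,-0.64,-0.1,0,0,0],
  [0.8,-0.64,-0.1,0,0,0],
])

```text
clock: 15.45
tool_pos: [0.4583, 0.2417, 0.1723]
orientation: [179.8, -0.1, 84.4]
force: [0.5, -0.1, -0.6]
opening: -0.0001
```

```bash
python3 - <<'E'
from mv import *
from h import *
for n in('top','scene'):
    s=vision.snapshot(n);px=np.ascontiguousarray(s['pixels'])
    for c,a in cents(px,(112,150,50),(130,255,255)):
        e=ray(s,c,.0575)[:2]-HUB
        if np.hypot(*e)<.06: print(n,'blue',c,np.degrees(np.arctan2(e[1],e[0])).round(1),np.hypot(*e).round(4),a)
    for c,a in cents(px,(10,180,60),(25,255,255)):
        e=ray(s,c,.024)[:2]-HUB
        if np.hypot(*e)<.13: print(n,'orange',c,np.degrees(np.arctan2(e[1],e[0])).round(1),a)
    cv2.imwrite(f'pics/{n}_end.png',px[:,:,::-1])
    b=cv2.imread(f'pics/{n}0.png')[:,:,::-1]
    for nm,lo,hi in(('soap',(40,40,60),(80,255,255)),('tumb',(100,100,30),(111,255,255)),('pump',(10,60,40),(24,220,255))):
        f=lambda im:[x for x in cents(np.ascontiguousarray(im),lo,hi,60) if x[0][1]>150]
        print(n,nm,f(b),f(px))
E
```

```text
top orange (np.float64(313.6), np.float64(339.2)) 177.4 448
top soap [((np.float64(203.1), np.float64(288.8)), 473)] [((np.float64(204.7), np.float64(288.4)), 460)]
top tumb [((np.float64(250.4), np.float64(196.8)), 608), ((np.float64(339.1), np.float64(296.4)), 158)] [((np.float64(249.8), np.float64(195.3)), 728), ((np.float64(313.6), np.float64(315.5)), 161)]
top pump [((np.float64(440.2), np.float64(260.7)), 1083), ((np.float64(312.6), np.float64(341.5)), 261)] [((np.float64(437.9), np.float64(262.2)), 1251), ((np.float64(40.2), np.float64(369.4)), 4562), ((np.float64(312.9), np.float64(340.9)), 318)]
scene blue (np.float64(341.5), np.float64(185.1)) 171.8 0.0437 138
scene soap [((np.float64(466.0), np.float64(231.9)), 1297)] [((np.float64(465.9), np.float64(232.2)), 1322)]
scene tumb [((np.float64(324.5), np.float64(244.6)), 88), ((np.float64(417.2), np.float64(291.6)), 2608)] [((np.float64(324.9), np.float64(244.8)), 97), ((np.float64(416.9), np.float64(292.1)), 2696)]
scene pump [((np.float64(192.0), np.float64(218.9)), 3030), ((np.float64(101.9), np.float64(463.8)), 330), ((np.float64(46.4), np.float64(476.0)), 128)] [((np.float64(192.0), np.float64(218.9)), 3030), ((np.float64(68.2), np.float64(461.7)), 1320)]
```

View pics/top_end.png

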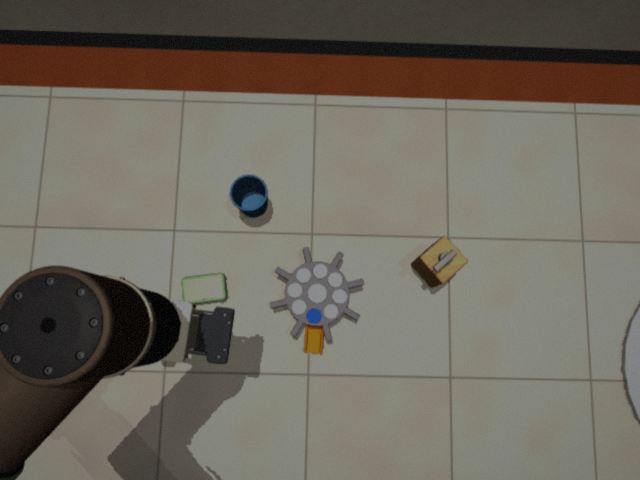

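The end view shows the blue lid at (314,315) and the spout at (314,340). The soap bar, tumbler and pump are where they were, and the arm is clear. Handing in.

```bash
python3 -c "
from plant import ticket
print(ticket.close_job())"
```

```text
the job is handed in; nothing more can be done
None
```

The blue lid now stands at the orange spout. It took two clockwise clicks, pushed with the closed fingertips, and I handed the job in at about 15.5 s of robot time. No verdict was reported.

**First sweep missed:** The visible fingertips ended about 32–38 mm above the reported TCP height, so they passed over the lobe without touching it. I measured the true tip height in the scene camera, went lower and repeated the push.

**Wheel:** The lid went from −98° to −143° to about 172°.
- **Spout bearing:** The spout's own bearing measured 177.4° from its colour centroid. The lid's measured bearing is therefore about 5° (0.09 rad) past the spout's, within the 0.17 rad limit. The top-view lid finder's colour mask missed the lid, so 172° comes from the scene view. The lid showed directly in front of the spout in the top picture.
- **Stillness:** I saw no sign of movement, but I took only one full set of pictures after the last click and did not measure wheel speed.

**Force:** The tool force readings were at most about 3.5 N. They were taken only at the end of each move, so brief peaks between them were not seen.

**Other objects:** In the scene view, the soap bar, tumbler and pump are within half a pixel of where they started. In the top view their colour centroids moved 1–3 pixels. I put that down to the colour masks, since the patch sizes changed too. The arm was clear of everything at the end.

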